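# Flip open the tin music box and start it

### The arm

A 7-joint arm with a two-finger parallel gripper is mounted at the origin on the work surface. World frame = base frame: x ahead of the robot, y to its left, z up, the work surface at z = 0. Lengths are in m, angles in rad, forces in N, time in s.
With the tool pointing down it reaches from about 0.425 to 1.025 m from the base axis. Payload 9.4 kg.
Tool frame: the origin (TCP) lies on the centre line of the jaws, within the pads' length; the fingertips stand nose_length ahead of it and the grasp point (between the pads) lies 11 mm behind it (nose_length is the distance from the TCP to the fingertips, in m); z points along the fingers, y is the direction in which the jaws open and shut (so a half turn about z gives the same grasp; the last joint's range is limited). The gripper opens to 85 mm and grips with 20 to 120 N. Pads are 22 mm wide; open, the fingers measure 114 mm over their backs; the gripper's body (76 mm by 85 mm) begins 54 mm behind the grasp point. The pads swing forward as they close: fully open they stand 13 mm farther back than shut.
Start: joints at [-1.386, 0.599, -0.003, 1.599, 0.002, 0.943, -0.08], TCP at [0.188, 0.7, 0.239] pointing down, gripper open.
Joint ranges: [-2.57, 2.57], [-0.35, 1.97], [-1.29, 1.29], [0.11, 2.56], [-1.05, 4.19], [0.11, 1.86], [-2.63, 2.63]. Speed limits (rad/s): [2.22, 2.22, 3.01, 3.01, 3.14, 3.14, 3.14].

### API

Orientations are given as a unit quaternion [x, y, z, w].
In Python, from bench import * gives the robot as it stands. Calls block until the motion is done:
- movep(position, orientation): joint-space move of the TCP to a pose.
- line_to(position, rotation=None, speed=0.15): straight line of the TCP; rotation=None keeps the orientation; speed is the mean speed in m/s.
- move_joints(angles): joint-space move.
- gripper_open() and grasp(strength=None): open the fingers fully, or close them until they stop; strength is the grip in N (None keeps the last).
- hold(seconds).
- solve_ik(position, orientation): joint angles nearest the present ones, or None.
- sense(): the state.
- grab_frame(name): name is "scene" or "top" or "wrist"; returns (picture, depth): 420x560x3 uint8, red, green, blue; 420x560 float32, m along the optical axis (not along the pixel's ray), 0 where there is no reading.
- camera_model(name): a dict with "camera_matrix" (3x3 intrinsics, pixels), "extrinsics" (4x4, takes a point from camera to world coordinates); the wrist camera has in their place "mount" (4x4, takes a point from camera to tool coordinates, whose origin is the TCP and whose axes are the flange's). Camera axes: x right, y down, z forward; pixel columns grow to the right and rows downward; lengths in m; the calibration is good to about 2 mm. A picture is of the moment at which its call begins: read the wrist's pose just before it. camera_model takes no time and is no camera call.
A pose or a line that the arm cannot do raises PlanningError and nothing moves.
- job_done(): hands the job in, once; it reports no verdict.
The state is a dict: "clock": time; "q": joint angles; "qd": joint speeds; "joint_efforts": joint torques, N m; "position": TCP position; "ee_rot": TCP orientation; "ft_force": force on the tool from outside, world axes, zero at the start; "ft_torque": the same for the moment, N m; "opening": finger opening in m.
Only numpy, scipy, OpenCV 4.12 (cv2) and the standard library are available. Lean on these libraries where they do the work, as an engineer would, in place of code of your own. Each camera call takes 0.05 s, during which the arm holds its last target.

### The job

Get the tin music box playing for the next child: with the fingertips, push its lid (hinged along the side away from the robot) up and right over by the upright tab across its top until it leans back and stays open by itself, then press the brass start button inside fully down and let go. Nothing is to be pinched, picked up or carried, the box stays where it stands on the desk, and the boat, the vise and the peg board with its pegs are left alone.

Things in the scene. Friction and masses are not known exactly. Their poses are not given: they have to be found in the camera images.
- music_box: Loose tin box, 110 (its x) by 130 (its y) by 65 mm high, walls 4 mm, 1 kg with lid. Origin: centre of its underside, z up, x from its front to its back (hinge side). A fixed brass crank, not used, stands out 32 mm from the -y side at x 6 to 43 mm, 35 mm high. Inside, a deck at height 30 mm bears the movement (back half, x 2 to 45 mm, 54 mm high) and the start button (front half).
- lid_hinge (a point): Lid hinge: midpoint of the hinge line, on the top of the box's back edge (65 mm above the underside, x = +55 mm in the box frame). The hinge line runs along the box's y axis. This point turns with the box, not with the lid.
- lid (a joint): Lid angle, rad: 0 shut and level, 1.57 upright, 1.95 leaning back on its stop (full range). The lid is a flat tin sheet 113 by 134 by 3 mm on the rim, about 0.09 kg with its tab. The hinge has almost no friction: let go before about 1.4 rad the lid falls shut, past about 1.5 rad it falls open to its stop.
- tab_push (a point): Point on the front face of the finger tab, mid-width, 30 mm up it; moves with the lid. The tin tab stands upright across the lid's middle, 70 mm wide, 45 mm high (top 113 mm above the desk when shut). Shut, the point is 66.5 mm in front of the hinge line and 33 mm above it; 1 to 3 N square on the face swings the lid up. The face looks to the front when shut, straight up when the lid is upright.
- tab_face: The front strip of the finger tab, 3 mm thick, 70 mm wide, 45 mm high. Origin: centre of its foot, on the lid's top; its axes are those of the lid (z up the tab when shut, x towards the hinge).
- tab_back: The backing strip behind the tab face, 3 mm thick, 60 mm wide, 30 mm high, on the hinge side. Same origin and axes as the tab face. Touching face and back at once counts as pinching the tab.
- start_button (a joint): Travel of the start button, m: 0 up, 0.006 fully down. A spring brings it back; fully down takes about 4 N.
- start_button_top (a point): Centre of the round brass start button's top face, 24 mm across, inside the box on its front half (x = -23 mm in the box frame, y = 0), 52 mm above the box's underside when up, 13 mm below the rim. It stands 10 mm proud of a 40 mm round steel collar; 16 mm of clear space lies between the button's edge and the front wall.
- boat: Bystander: blue ceramic toy boat, about 95 by 42 mm, 62 mm high, loose. Origin: centre of its underside.
- vise: Bystander: small steel bench vise gripping a red plastic ear hook, 100 by 56 mm, 92 mm high, loose, 0.9 kg. Origin: centre of its underside.
- peg_board: Bystander: beech board 170 by 55 by 25 mm with a row of four loose pegs along its x. Origin: centre of its underside.
- peg0: Bystander: painted wooden peg, 16 mm thick, 58 mm long, standing in the board with its top 65 mm above the desk, loose. Origin: centre of its foot.
- peg1: Bystander: painted wooden peg, 16 mm thick, 58 mm long, standing in the board with its top 65 mm above the desk, loose. Origin: centre of its foot.
- peg2: Bystander: painted wooden peg, 16 mm thick, 58 mm long, standing in the board with its top 65 mm above the desk, loose. Origin: centre of its foot.
- peg3: Bystander: painted wooden peg, 16 mm thick, 58 mm long, standing in the board with its top 65 mm above the desk, loose. Origin: centre of its foot.
Mind the look-alikes: they are no part of the job. What is meant by the music_box is not orange, pink or purple, and is the larger of those in its own colour.

How it is judged:
On the way, in this order (a step that is already met when the one before it is completed fails the run):
1. the lid is flipped over and lies back on its stop, untouched (value of joint lid above 1.8 rad and contact force between the fingers and lid below 0.2 N), for 0.3 s.
2. the start button is pressed fully down with the lid open (value of joint start_button above 0.0045 m and value of joint lid above 1.8 rad), for 0.1 s.
3. the start button is let go (value of joint start_button below 0.0015 m), for 0.1 s.
At the end, for the whole second after the job is handed in: The lid leans back open beyond 1.8 rad by itself, the start button has been pressed at least 4.5 mm down after that and is up again (within 1.5 mm), the box stands level within 30 mm of its start, bystanders within 15 mm of theirs (value of joint lid above 1.8 rad and value of joint start_button below 0.0015 m and distance of music_box from where it was at the start of the episode below 0.03 m and angle between music_box's own z axis and vertical below 0.05 rad and linear speed of music_box below 0.02 m/s and distance of each of boat, vise, peg_board, peg0, peg1, peg2, peg3 from where it was at the start of the episode below 0.015 m); the robot touches nothing.
It fails at once if the lid's tab is pinched (contact force between the fingers and tab_face above 0.5 N and contact force between the fingers and tab_back above 0.5 N).
It fails at once if the music box is lifted or tipped (height (world z) of music_box above 0.015 m or angle between music_box's own z axis and vertical above 0.2 rad).
It fails at once if the music box is shoved away from its place (distance of music_box from where it was at the start of the episode above 0.04 m).
It fails at once if the boat, vise, peg board or a peg is disturbed (distance of any of boat, vise, peg_board, peg0, peg1, peg2, peg3 from where it was at the start of the episode above 0.025 m).
It also fails if it takes over 58 s, if anything falls off the work surface, if the arm or the gripper's body presses on something with over 40 N, if the wrist force passes 120 N, or if a joint passes its speed limit or range.

## Working session

There is one attempt and no reset: what is moved stays moved. The work goes in short steps, each a Python script; the robot and the scene stay as the last script left them, time stands still between calls to the robot, and variables do not carry over. Pictures are saved under pics/ and viewed, and the job is handed in when it is done.

```bash
ls; mkdir -p pics; python3 - <<'E'
from bench import *
import cv2,numpy as np
s=sense();print(s)
for n in("scene","top"):
    p,d=grab_frame(n);cv2.imwrite(f"pics/{n}0.png",p[:,:,::-1]);np.save(f"pics/{n}0d.npy",d);np.save(f"pics/{n}0p.npy",p)
    print(camera_model(n))
print(camera_model("wrist"))
E
```

```text
pics
{'clock': 0.0, 'q': array([-1.38564365,  0.60012561, -0.0025455 ,  1.60013662,  0.00178595,
        0.94284362, -0.07982335]), 'qd': array([ 1.26782425e-03, -8.17412057e-04, -1.26095574e-03,  1.58534194e-03,
        5.67263300e-04,  2.00042487e-03, -2.00429319e-05]), 'joint_efforts': array([ 7.49296987e-05, -7.76427770e+01,  1.56464640e+00, -2.58010179e+01,
        1.22625628e-02,  8.69904470e-03, -1.43854447e-05]), 'position': array([0.18757476, 0.69985294, 0.23841413]), 'ee_rot': array([ 1.30538310e-01,  9.91442978e-01, -7.54636430e-04, -3.55358031e-05]), 'ft_force': array([-0.78204013,  0.1249702 ,  0.39452917]), 'ft_torque': array([-0.05250492, -0.04462929,  0.01214548]), 'opening': 0.08505475661876176}
{'camera_matrix': array([[440.24939132,   0.        , 284.59405957],
       [  0.        , 440.24939132, 209.61341971],
       [  0.        ,   0.        ,   1.        ]]), 'extrinsics': array([[-0.21519109,  0.79779453, -0.56321992,  1.11283746],
       [ 0.97642948,  0.18562252, -0.11013513,  0.13661861],
       [ 0.0166811 , -0.57364463, -0.81893442,  0.8769319 ],
       [
[... 311 characters left out ...]
-0.9996189 , -0.02652423,  0.00764944,  0.02063833],
       [-0.00223288, -0.19850386, -0.98009756,  1.25691168],
       [ 0.        ,  0.        ,  0.        ,  1.        ]])}
{'camera_matrix': array([[356.17335944,   0.        , 276.40922316],
       [  0.        , 356.17335944, 210.20185054],
       [  0.        ,   0.        ,   1.        ]]), 'mount': array([[-1.34747695e-04, -9.44988933e-01, -3.27102276e-01,
         8.51622599e-02],
       [ 9.99999986e-01, -9.57212130e-05, -1.35407821e-04,
        -9.12798480e-07],
       [ 9.66482652e-05, -3.27102290e-01,  9.44988933e-01,
        -1.34027326e-01],
       [ 0.00000000e+00,  0.00000000e+00,  0.00000000e+00,
         1.00000000e+00]])}
```

View pics/scene0.png

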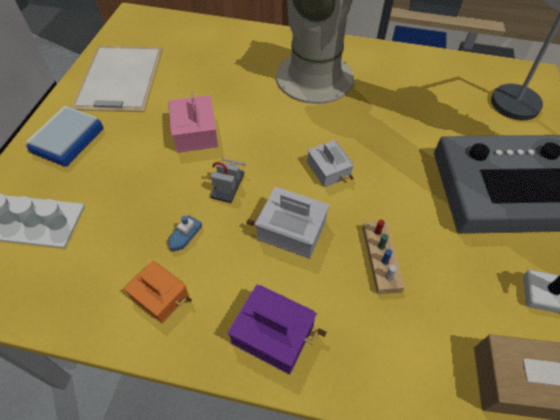

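View pics/top0.png

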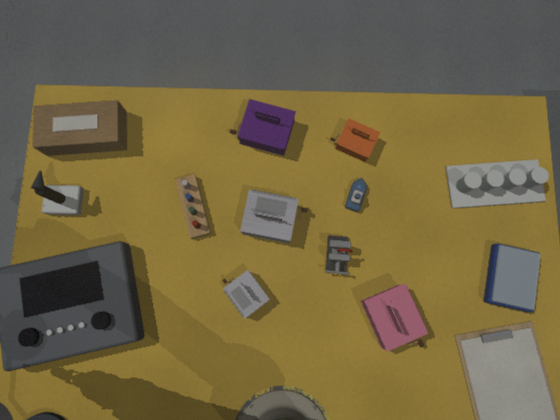

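Candidates in the top image are light grey large (270,215), light grey small (246,293), purple (267,126), orange (357,139) and pink (395,317). The description leaves out the coloured ones, and the larger grey at (270,215) is the one to pick. I'll check that in a close crop and measure it.

```bash
cat > h.py <<'E'
import numpy as np,cv2
def world(cm,d,u,v):
    K=cm['camera_matrix'];T=cm['extrinsics'];z=d
    P=np.stack([(u-K[0,2])/K[0,0]*z,(v-K[1,2])/K[1,1]*z,z],-1)
    return P@T[:3,:3].T+T[:3,3]
E
python3 - <<'E'
from bench import *
from h import *
for n,(u0,u1,v0,v1) in dict(top=(200,340,165,330),scene=(230,370,130,265)).items():
    p=np.load(f"pics/{n}0p.npy");d=np.load(f"pics/{n}0d.npy");cm=camera_model(n)
    cv2.imwrite(f"pics/{n}crop.png",cv2.resize(p[v0:v1,u0:u1,::-1],None,fx=4,fy=4,interpolation=cv2.INTER_CUBIC)[:600])
    vv,uu=np.mgrid[:420,:560];W=world(cm,d,uu,vv)
    win=(uu>u0)&(uu<u1)&(vv>v0)&(vv<v1)
    m=win&(W[...,2]>.06)&(W[...,2]<.076)
    c=cv2.connectedComponentsWithStats(m.astype(np.uint8))
    for i in range(1,c[0]):
        if c[2][i,4]>60:
            P=W[c[1]==i];r=cv2.minAreaRect(P[:,:2].astype(np.float32)*1000)
            print(n,c[2][i],np.median(P,0),r)
    t=win&(W[...,2]>.085)&(W[...,2]<.125)
    c=cv2.connectedComponentsWithStats(t.astype(np.uint8))
    for i in range(1,c[0]):
        if c[2][i,4]>8:
            P=W[c[1]==i];r=cv2.minAreaRect(P[:,:2].astype(np.float32)*1000)
            print('tab',n,c[2][i],P.mean(0),P[:,2].max(),r)
    print('table',np.median(W[win&(W[...,2]<.02)][:,2]))
E
```

```text
top [ 240  189   58   52 2094] [0.5652504  0.0476947  0.06831767] ((564.677734375, 47.99203872680664), (134.0132598876953, 116.2993392944336), 80.22914123535156)
top [329 239  11   8  76] [ 0.49243761 -0.12366357  0.06531141] ((493.333984375, -123.83035278320312), (26.300216674804688, 17.804235458374023), 85.33592224121094)
top [328 253  12   7  73] [ 0.4587707  -0.12364742  0.06484452] ((458.6581115722656, -122.53279113769531), (15.628377914428711, 28.636037826538086), 1.0440175533294678)
tab top [255 212  27   8  86] [0.55257198 0.04874776 0.10398767] 0.11678007288306058 ((554.3004760742188, 48.73237609863281), (67.66168212890625, 6.823178291320801), 81.21484375)
table 0.00016847386109919427
scene [ 255  187   74   58 2273] [0.5769292  0.04843516 0.06841992] ((564.56494140625, 46.85285949707031), (134.34799194335938, 118.76776885986328), 80.18948364257812)
tab scene [280 194  30  18 284] [0.55636649 0.04903138 0.100665  ] 0.11701182847052138 ((556.5986938476562, 48.8384895324707), (69.44257354736328, 7.413970947265625), 80.40858459472656)
table 0.0002549438580790042
```

View pics/topcrop.png

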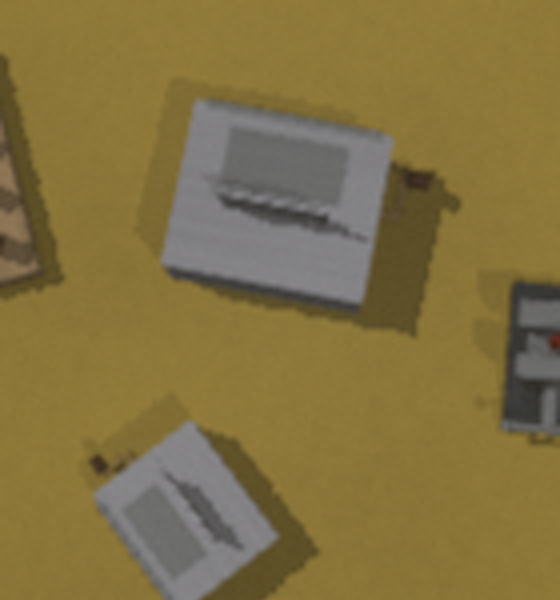

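View pics/scenecrop.png

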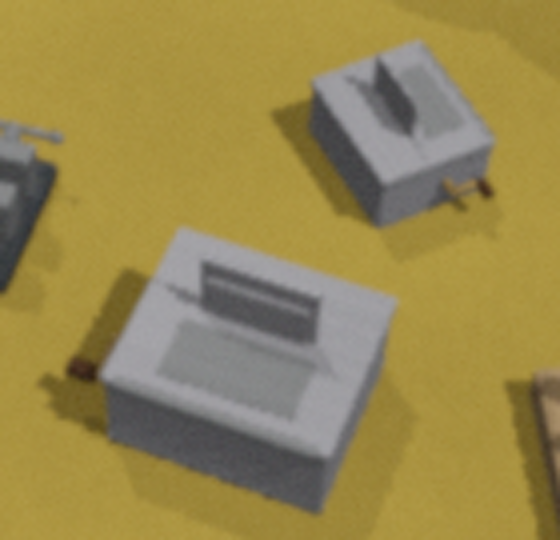

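The crop shows the large light-grey box, with lid centre near (270,215) in the top image. Its crank is on the right, towards the far side, and the upright tab is just on the robot side of centre. Lid size, height (68 mm) and tab top (~115 mm) all match the description. Next I'll move above the front, close the fingers and measure the fingertip length with the wrist camera.

```bash
cat >> h.py <<'E'
yaw=np.deg2rad(-9.8)
ex=np.array([np.cos(yaw),np.sin(yaw)]);ey=np.array([-np.sin(yaw),np.cos(yaw)])
org=np.array([.5661,.0471]);
def bx(x,y,z): return np.array([*(org+x*ex+y*ey),z])
f=(yaw+np.pi)/2
Q=np.array([np.cos(f),np.sin(f),0,0])
E
python3 - <<'E'
from bench import *
from h import *
from scipy.spatial.transform import Rotation as R
print(R.from_quat(Q).as_matrix().round(2))
p=sense()['position']
line_to([p[0],p[1],.30],speed=.2)
movep(bx(-.06,0,.30),Q)
grasp(20)
s=sense();print(s['clock'],s['position'],s['ee_rot'],s['opening'],s['ft_force'])
pic,d=grab_frame("wrist");cm=camera_model("wrist")
cv2.imwrite("pics/w1.png",pic[:,:,::-1]);np.save("pics/w1d.npy",d)
vv,uu=np.mgrid[:420,:560]
T=world(dict(camera_matrix=cm['camera_matrix'],extrinsics=cm['mount']),d,uu,vv)
m=(d>0)&(abs(T[...,0])<.04)&(abs(T[...,1])<.06)&(T[...,2]<.08)
P=T[m];print(P.shape,P.min(0),P.max(0),np.percentile(P,[90,95,98,99.5],axis=0))
for z in np.arange(-.08,.06,.01):
    k=P[(P[:,2]>z)&(P[:,2]<z+.01)]
    if len(k):print(z.round(3),len(k),k[:,:2].min(0).round(3),k[:,:2].max(0).round(3))
E
```

```text
[[-0.99  0.17  0.  ]
 [ 0.17  0.99  0.  ]
 [ 0.    0.   -1.  ]]
3.8583 [0.5069823  0.05730689 0.30001659] [8.54295182e-02 9.96344216e-01 1.82206659e-05 1.88249261e-05] 0.00027342773630103444 [-1.22938405  1.02351656 -0.25851761]
(35252, 3) [-0.01230407 -0.05747438 -0.07781484] [0.01953823 0.0574398  0.00561426] [[ 0.0176683   0.03722618 -0.03295022]
 [ 0.01802696  0.04325064 -0.01780382]
 [ 0.01834449  0.04886807 -0.00640544]
 [ 0.01867901  0.05337054  0.00072006]]
-0.08 4267 [ 0.01  -0.057] [0.02  0.057]
-0.07 10326 [-0.001 -0.056] [0.019 0.056]
-0.06 6708 [-0.011 -0.048] [0.019 0.049]
-0.05 8334 [-0.012 -0.04 ] [0.015 0.04 ]
-0.04 2321 [-0.011 -0.032] [0.015 0.031]
-0.03 1295 [-0.011 -0.014] [0.013 0.014]
-0.02 985 [ 0.006 -0.014] [0.013 0.014]
-0.01 791 [ 0.007 -0.014] [0.013 0.014]
-0.0 225 [ 0.007 -0.013] [0.013 0.012]
```

View pics/w1.png

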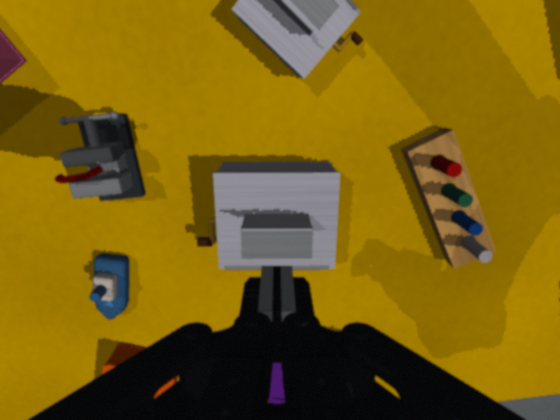

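The wrist view shows the box square to the tool, with the lid at (213–340, 163–270) and the tab at (275,222). The closed fingertip at (277,270) lies about 5.5 mm ahead of the TCP and the fingers are about ±13 mm deep. I'll cross-check the box pose from this view.

```bash
python3 - <<'E'
from bench import *
from h import *
from scipy.spatial.transform import Rotation as R
d=np.load("pics/w1d.npy");cm=camera_model("wrist");s=sense()
M=np.eye(4);M[:3,:3]=R.from_quat(s['ee_rot']).as_matrix();M[:3,3]=s['position']
vv,uu=np.mgrid[:420,:560]
W=world(dict(camera_matrix=cm['camera_matrix'],extrinsics=M@cm['mount']),d,uu,vv)
win=(uu>190)&(uu<360)&(vv>140)&(vv<275)
for lo,hi in((.06,.076),(.10,.125)):
    m=win&(W[...,2]>lo)&(W[...,2]<hi);P=W[m]
    print(len(P),np.median(P[:,2]),P[:,2].max(),cv2.minAreaRect(P[:,:2].astype(np.float32)*1000))
    B=np.c_[(P[:,:2]-org)@ex,(P[:,:2]-org)@ey];print(np.percentile(B,[.5,5,50,95,99.5],axis=0))
E
```

```text
10622 0.06776442307495709 0.07596032921189666 ((562.8704833984375, 47.562381744384766), (134.2479705810547, 114.33189392089844), 80.2733383178711)
[[-0.05986533 -0.06646779]
 [-0.05633254 -0.06094129]
 [-0.01403388  0.00061619]
 [ 0.04685871  0.06085525]
 [ 0.05288195  0.06628037]]
517 0.10952049874646247 0.11443700618276625 ((552.3961791992188, 49.48571014404297), (69.37738800048828, 4.294245719909668), 80.85102081298828)
[[-0.01577866 -0.03445722]
 [-0.01546099 -0.03142345]
 [-0.01488766 -0.0023547 ]
 [-0.0124987   0.03090446]
 [-0.0119055   0.03441811]]
```

The wrist view puts the box about 2 mm nearer than I had it, and the yaw agrees, so I'll shift the origin by -2 mm. Next I'll approach the tab and swing the lid partway up.

```bash
sed -i 's/^org=.*/org=np.array([.5641,.0474])/' h.py
cat >> h.py <<'E'
def tcp(th,s,a=.0125,n=.0055):
    px,pz=-.0665,.003+s
    c,si=np.cos(th),np.sin(th)
    x=px*c+pz*si; z=-px*si+pz*c
    return bx(.055+x-a,0,.065+z+n)
E
python3 - <<'E'
from bench import *
from h import *
ok=1
p0=tcp(0,.031);pre=p0.copy();pre[:2]-=.012*ex
up=pre.copy();up[2]=.2
line_to(up,Q,.25);line_to(pre,speed=.12)
print(sense()['ft_force'])
line_to(p0,speed=.04);print(sense()['ft_force'])
for th in np.arange(.15,.91,.15):
    line_to(tcp(th,.031+.007*th/1.5),speed=.06);s=sense();print(round(th,2),s['position'].round(4),s['ft_force'].round(2),s['clock'])
for n in("scene","wrist"):
    p,d=grab_frame(n);cv2.imwrite(f"pics/{n}2.png",p[:,:,::-1])
E
```

```text
[ 0.9839862  -0.36364628  0.12972489]
[-0.03559781 -0.65930768  0.01061232]
0.15 [0.5462 0.0503 0.1151] [-1.97 -1.28  0.68] 6.2083
0.3 [0.5539 0.0491 0.1243] [-2.35 -0.33  1.09] 6.5583
0.45 [0.563  0.0476 0.1323] [-1.48 -0.25  1.11] 6.9083
0.6 [0.573  0.046  0.1387] [-0.35  0.49  0.13] 7.2583
0.75 [0.5838 0.0442 0.1435] [-1.38  0.9   1.46] 7.6083
0.9 [0.5954 0.0421 0.1466] [-1.39  1.46  4.61] 7.9583
```

View pics/scene2.png

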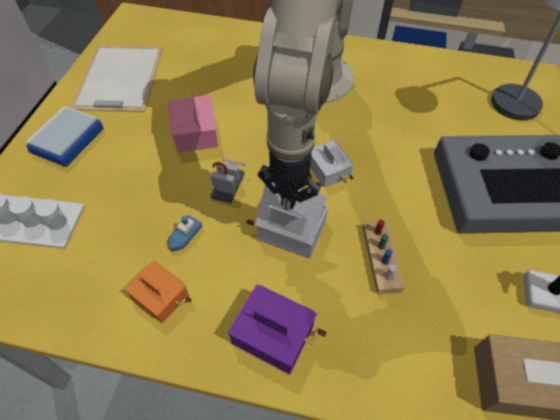

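```bash
python3 - <<'E'
import cv2
a=cv2.imread("pics/scene2.png")[150:270,220:350];b=cv2.imread("pics/wrist2.png")
cv2.imwrite("pics/c2.png",cv2.resize(a,None,fx=4.5,fy=4.5,interpolation=2))
E
```

```text
(no output)
```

View pics/c2.png

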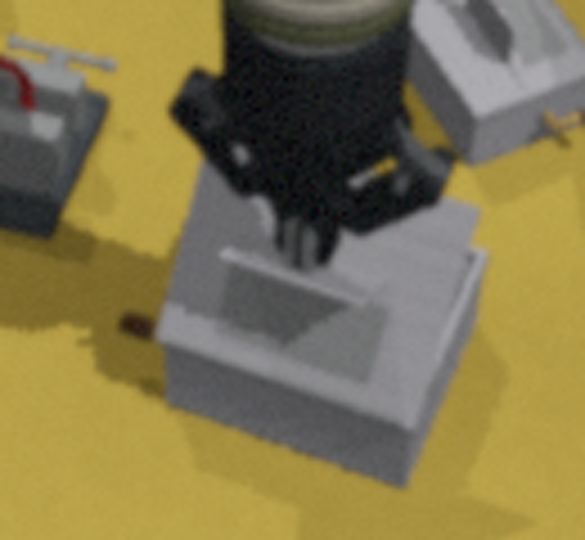

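View pics/wrist2.png

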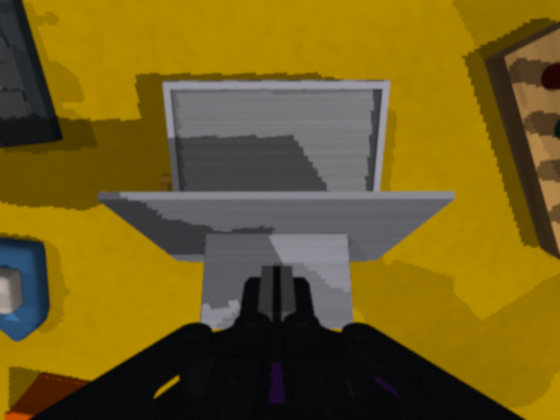

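The lid stands about halfway up and the fingertip rests only on the tab's front face (wrist image, ~(277,270)). The box hasn't moved. I'll carry the arc on.

```bash
python3 - <<'E'
from bench import *
from h import *
print(sense()['ft_force'])
for th in np.arange(1.0,1.46,.1):
    line_to(tcp(th,.031+.007*th/1.5),speed=.06);s=sense();print(round(th,2),s['position'].round(4),s['ft_force'].round(2),s['clock'])
for n in("scene","wrist"):
    p,d=grab_frame(n);cv2.imwrite(f"pics/{n}3.png",p[:,:,::-1])
E
```

```text
[-1.43281173  1.80520657  3.74662888]
1.0 [0.6031 0.0408 0.1476] [-0.97  1.77  6.77] 8.3417
1.1 [0.611  0.0394 0.1478] [0.1  0.91 7.69] 8.625
1.2 [0.6191 0.0381 0.1472] [-0.09  1.08  8.36] 8.9083
1.3 [0.6271 0.0367 0.1457] [1.16 1.79 7.77] 9.1917
1.4 [0.6348 0.0353 0.1433] [2.34 0.97 6.74] 9.475
```

View pics/wrist3.png

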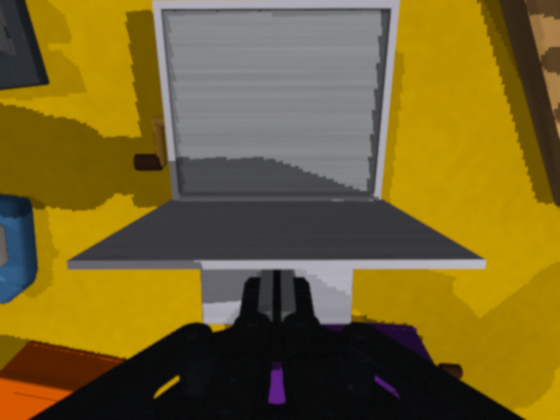

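```bash
python3 - <<'E'
from bench import *
from h import *
from scipy.spatial.transform import Rotation as R
s=sense();pic,d=grab_frame("wrist");cm=camera_model("wrist")
M=np.eye(4);M[:3,:3]=R.from_quat(s['ee_rot']).as_matrix();M[:3,3]=s['position']
vv,uu=np.mgrid[:420,:560]
W=world(dict(camera_matrix=cm['camera_matrix'],extrinsics=M@cm['mount']),d,uu,vv)
for v in range(5,275,10):
    print(v,[(round(float((W[v,u,:2]-org)@ex),3),round(float(W[v,u,2]),3)) for u in(200,275,350)],pic[v,275])
print(s['ft_force'],s['clock'])
E
```

```text
5 [(-0.054, 0.066), (-0.054, 0.065), (-0.054, 0.064)] [174 173 182]
15 [(-0.05, 0.06), (-0.05, 0.059), (-0.051, 0.057)] [117 117 121]
25 [(-0.046, 0.059), (-0.046, 0.058), (-0.046, 0.059)] [134 136 139]
35 [(-0.041, 0.059), (-0.041, 0.059), (-0.041, 0.059)] [135 137 140]
45 [(-0.036, 0.059), (-0.036, 0.058), (-0.036, 0.058)] [133 135 137]
55 [(-0.03, 0.059), (-0.03, 0.06), (-0.03, 0.059)] [136 138 140]
65 [(-0.025, 0.06), (-0.025, 0.056), (-0.025, 0.059)] [133 134 136]
75 [(-0.02, 0.059), (-0.02, 0.059), (-0.02, 0.058)] [129 131 134]
85 [(-0.014, 0.059), (-0.014, 0.057), (-0.014, 0.06)] [133 135 137]
95 [(-0.009, 0.06), (-0.009, 0.059), (-0.009, 0.059)] [135 136 140]
105 [(-0.003, 0.059), (-0.003, 0.058), (-0.003, 0.06)] [133 134 136]
115 [(0.002, 0.059), (0.002, 0.058), (0.002, 0.059)] [133 136 138]
125 [(0.008, 0.059), (0.008, 0.06), (0.008, 0.059)] [134 135 138]
135 [(0.014, 0.059), (0.014, 0.059), (0.014, 0.059)] [124 126 127]
145 [(0.02, 0.059), (0.02, 0.059), (0.02, 0.058)] [130 131 133]
155 [(0.026, 0.059), (0.026, 0.058), (0.026, 0.059)] [130 131 133]
165 [(0.032, 0.059), (0.032, 0.059), (0.033, 0.058)] [72 74 75]
175 [(0.039, 0.059), (0.039, 0.059), (0.039, 0.06)] [74 75 77]
185 [(0.045, 0.059), (0.045, 0.059), (0.045, 0.06)] [72 72 74]
195 [(0.049, 0.067), (0.05, 0.067), (0.049, 0.067)] [63 63 65]
205 [(0.051, 0.081), (0.051, 0.081), (0.051, 0.082)] [55 55 59]
215 [(0.047, 0.108), (0.048, 0.108), (0.047, 0.109)] [58 57 61]
225 [(0.044, 0.13), (0.044, 0.13), (0.045, 0.129)] [56 56 59]
235 [(0.043, 0.145), (0.042, 0.146), (0.042, 0.146)] [59 58 61]
245 [(0.041, 0.158), (0.041, 0.159), (0.041, 0.159)] [57 56 60]
255 [(0.039, 0.17), (0.039, 0.171), (0.039, 0.17)] [58 57 62]
265 [(0.04, 0.175), (0.04, 0.175), (0.04, 0.175)] [171 169 178]
[2.43827088 0.14275292 7.13307732] 9.575
```

The lid is at about 1.44 rad and the box hasn't moved. Two things don't fit. The wrist reads about 7 N upwards, and the opening shows a flat sheet at 59 mm where I expected the button at 52 mm. I'll check the force first by backing off slightly.

```bash
python3 - <<'E'
from bench import *
from h import *
p=sense()['position']
for dz in(.002,.004,.0):
    line_to(p+[0,0,dz],speed=.02);hold(.2);s=sense();print(dz,s['position'].round(4),s['ft_force'].round(2),s['ft_torque'].round(2))
E
```

```text
0.002 [0.6341 0.0354 0.1451] [ 0.09 -0.36  0.28] [-0.   -0.01 -0.02]
0.004 [0.6347 0.0354 0.1475] [-0.47 -0.59  1.24] [-0.   -0.04  0.01]
0.0 [0.6381 0.0348 0.1456] [ 4.09 -1.33 11.82] [-0.37 -1.16  0.01]
```

```bash
python3 - <<'E'
from bench import *
from h import *
from scipy.spatial.transform import Rotation as R
s=sense();pic,d=grab_frame("wrist");cm=camera_model("wrist")
p2,d2=grab_frame("scene")
a=cv2.resize(p2[130:270,210:370,::-1],None,fx=2.5,fy=2.5,interpolation=2);b=pic[:,80:500,::-1][:350]
cv2.imwrite("pics/c4.png",np.hstack([a,b[:350,:400]]))
M=np.eye(4);M[:3,:3]=R.from_quat(s['ee_rot']).as_matrix();M[:3,3]=s['position']
vv,uu=np.mgrid[:420,:560]
W=world(dict(camera_matrix=cm['camera_matrix'],extrinsics=M@cm['mount']),d,uu,vv)
for v in range(5,275,12):
    print(v,[(round(float((W[v,u,:2]-org)@ex),3),round(float(W[v,u,2]),3)) for u in(200,350)])
print(s['position'],s['ft_force'],s['clock'])
E
```

```text
5 [(-0.051, 0.06), (-0.052, 0.058)]
17 [(-0.046, 0.059), (-0.046, 0.059)]
29 [(-0.04, 0.058), (-0.04, 0.059)]
41 [(-0.034, 0.058), (-0.034, 0.059)]
53 [(-0.028, 0.06), (-0.028, 0.059)]
65 [(-0.021, 0.059), (-0.021, 0.058)]
77 [(-0.015, 0.058), (-0.015, 0.059)]
89 [(-0.008, 0.059), (-0.008, 0.059)]
101 [(-0.002, 0.059), (-0.002, 0.06)]
113 [(0.005, 0.06), (0.005, 0.058)]
125 [(0.012, 0.06), (0.012, 0.059)]
137 [(0.019, 0.059), (0.02, 0.059)]
149 [(0.027, 0.059), (0.027, 0.059)]
161 [(0.034, 0.06), (0.034, 0.06)]
173 [(0.042, 0.059), (0.042, 0.059)]
185 [(0.049, 0.061), (0.049, 0.062)]
197 [(0.05, 0.085), (0.049, 0.088)]
209 [(0.042, 0.129), (0.041, 0.13)]
221 [(0.036, 0.157), (0.036, 0.157)]
233 [(0.034, 0.174), (0.034, 0.173)]
245 [(0.058, 0.132), (0.058, 0.132)]
257 [(0.063, 0.133), (0.063, 0.134)]
269 [(0.069, 0.134), (0.068, 0.136)]
[0.6381372  0.03481611 0.14563739] [ 4.09082318 -1.32820955 11.81736536] 11.1
```

View pics/c4.png

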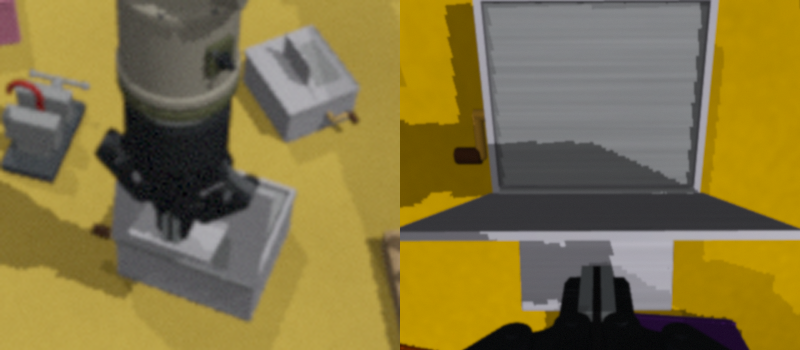

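```bash
python3 - <<'E'
from bench import *
from h import *
s=sense();print(s['ee_rot'],s['q'].round(3))
for n in("top","scene"):
    p=np.load(f"pics/{n}0p.npy");d=np.load(f"pics/{n}0d.npy");cm=camera_model(n)
    vv,uu=np.mgrid[:420,:560];W=world(cm,d,uu,vv)
    m=(W[...,2]>.035)&(W[...,2]<.12)&(abs(W[...,1])<.35)&(W[...,0]>.25)
    c=cv2.connectedComponentsWithStats(m.astype(np.uint8))
    for i in range(1,c[0]):
        if c[2][i,4]>300:
            P=W[c[1]==i];h=np.median(P[:,2]);Q_=P[abs(P[:,2]-h)<.006]
            r=cv2.minAreaRect(Q_[:,:2].astype(np.float32)*1000);print(n,c[3][i].round(),'h',h.round(4),'zmax',P[:,2].max().round(3),np.round(r[0]),np.round(r[1],1),round(r[2],1),np.median(p[c[1]==i],0))
E
```

```text
[8.57418572e-02 9.96309585e-01 2.99853423e-04 3.93130886e-03] [-0.28   0.612  0.208  1.899 -0.197  0.642  1.447]
top [265. 125.] h 0.0685 zmax 0.118 [816.  64.] [134.5 117.8] 75.6 [78. 47. 94.]
top [358. 138.] h 0.0495 zmax 0.086 [ 789. -190.] [96.5 86.2] 66.2 [148.  84.  46.]
top [270. 214.] h 0.0683 zmax 0.117 [564.  48.] [133.8 115.9] 80.4 [128. 126. 128.]
top [338. 254.] h 0.0632 zmax 0.093 [ 476. -137.] [54.7 51.3] 85.8 [98. 95. 91.]
top [245. 293.] h 0.0486 zmax 0.086 [358. 103.] [95.4 81.9] 38.9 [129. 126. 128.]
top [395. 315.] h 0.0684 zmax 0.116 [ 312. -278.] [134.3 116.5] 24.3 [149.  92. 107.]
scene [191. 120.] h 0.0678 zmax 0.115 [ 313. -278.] [138.4 115.4] 23.9 [178. 114. 135.]
scene [330. 159.] h 0.0485 zmax 0.083 [359. 102.] [97.5 83.4] 39.0 [144. 142. 141.]
scene [225. 173.] h 0.06 zmax 0.094 [ 477. -137.] [55.5 54.8] 86.4 [106.  90.  83.]
scene [291. 218.] h 0.0684 zmax 0.117 [565.  47.] [134.3 118.8] 80.2 [137. 137. 138.]
scene [155. 288.] h 0.0493 zmax 0.083 [ 789. -191.] [98.3 83.4] 65.9 [182. 108.  53.]
scene [273. 326.] h 0.0684 zmax 0.116 [816.  62.] [134.9 116.8] 75.6 [ 98.  52. 124.]
```

The force makes sense now. The fingertip sticks by friction on the face and the arm presses across the tab's arc, so the hinge moments balance at the measured forces and nothing is blocked. I'll turn the tip about the hinge from where it actually stands.

```bash
python3 - <<'E'
from bench import *
from h import *
s=sense();p=s['position']
H=bx(.055,0,.065)
tip=p.copy();tip[2]-=.0055;tip[:2]+=.0125*ex
r=np.array([(tip-H)[:2]@ex,tip[2]-.065]);print(r,np.hypot(*r))
line_to(p+np.r_[.0,0,.0005],Q,speed=.02)
for dth in(.04,.08,.12,.16,.2,.24,.28):
    c,si=np.cos(dth),np.sin(dth)
    rr=np.array([c*r[0]+si*r[1],-si*r[0]+c*r[1]])
    q=p.copy();q[:2]+=(rr-r)[0]*ex;q[2]+=(rr-r)[1]
    line_to(q,Q,speed=.05);s=sense();print(dth,s['position'].round(4),s['ft_force'].round(2),s['clock'])
for n in("scene","wrist"):
    pc,d=grab_frame(n);cv2.imwrite(f"pics/{n}5.png",pc[:,:,::-1])
E
```

```text
[0.03260693 0.0751199 ] 0.08189146362723858
0.04 [0.6424 0.0342 0.1448] [ 2.6  -0.59  6.01] 11.825
0.08 [0.6454 0.0336 0.1433] [1.89 0.02 6.57] 12.075
0.12 [0.6483 0.0331 0.1417] [ 3.27 -0.89  5.85] 12.325
0.16 [0.6512 0.0326 0.1401] [ 3.15 -0.28  6.7 ] 12.575
0.2 [0.6541 0.0321 0.1385] [ 4.48 -1.    6.67] 12.825
0.24 [0.6573 0.0316 0.1369] [ 4.9  -1.41  8.78] 13.075
0.28 [0.6603 0.031  0.1351] [ 5.88 -1.59  9.79] 13.325
```

View pics/wrist5.png

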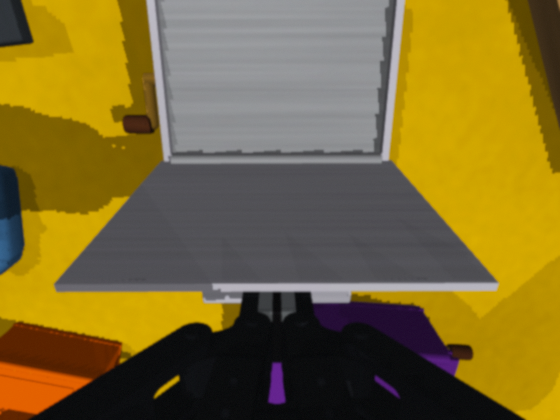

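The lid is now past upright. I'll withdraw the fingers backwards and up so it can fall to its stop.

```bash
python3 - <<'E'
from bench import *
from h import *
p=sense()['position'];q=p.copy();q[:2]+=.055*ex;q[2]+=.012
line_to(q,Q,speed=.12);print(sense()['ft_force'])
q[2]=.32;line_to(q,speed=.25)
line_to(bx(-.02,0,.32),speed=.3)
hold(.4);s=sense();print(s['position'],s['ft_force'],s['clock'])
from scipy.spatial.transform import Rotation as R
pic,d=grab_frame("wrist");cm=camera_model("wrist");p2,d2=grab_frame("scene");p3,d3=grab_frame("top")
cv2.imwrite("pics/w6.png",pic[:,:,::-1]);cv2.imwrite("pics/s6.png",cv2.resize(p2[130:270,210:370,::-1],None,fx=4,fy=4,interpolation=2))
M=np.eye(4);M[:3,:3]=R.from_quat(s['ee_rot']).as_matrix();M[:3,3]=s['position']
vv,uu=np.mgrid[:420,:560]
W=world(dict(camera_matrix=cm['camera_matrix'],extrinsics=M@cm['mount']),d,uu,vv)
np.save("pics/W6.npy",W)
for v in range(130,300,8):
    print(v,[(round(float((W[v,u,:2]-org)@ex),3),round(float(W[v,u,2]),3)) for u in(240,277,315)])
E
```

```text
[ 0.01272602 -0.3726461  -0.57047257]
[0.5447568  0.05063064 0.31966145] [-0.50940738 -0.17768778  0.07253436] 16.0333
130 [(-0.056, 0.02), (-0.056, 0.021), (-0.056, 0.023)]
138 [(-0.053, 0.066), (-0.053, 0.063), (-0.053, 0.064)]
146 [(-0.043, 0.059), (-0.043, 0.058), (-0.043, 0.059)]
154 [(-0.034, 0.059), (-0.034, 0.059), (-0.034, 0.059)]
162 [(-0.025, 0.058), (-0.025, 0.059), (-0.026, 0.06)]
170 [(-0.016, 0.059), (-0.016, 0.058), (-0.016, 0.059)]
178 [(-0.007, 0.059), (-0.007, 0.059), (-0.007, 0.059)]
186 [(0.002, 0.059), (0.002, 0.059), (0.002, 0.06)]
194 [(0.012, 0.059), (0.012, 0.06), (0.012, 0.059)]
202 [(0.021, 0.06), (0.022, 0.059), (0.021, 0.06)]
210 [(0.031, 0.06), (0.031, 0.06), (0.032, 0.058)]
218 [(0.041, 0.059), (0.041, 0.059), (0.041, 0.06)]
226 [(0.049, 0.065), (0.049, 0.065), (0.05, 0.064)]
234 [(0.056, 0.072), (0.057, 0.071), (0.057, 0.072)]
242 [(0.061, 0.084), (0.061, 0.084), (0.061, 0.085)]
250 [(0.065, 0.096), (0.066, 0.096), (0.066, 0.095)]
258 [(0.07, 0.106), (0.07, 0.107), (0.071, 0.104)]
266 [(0.074, 0.117), (-0.031, 0.316), (0.074, 0.117)]
274 [(0.078, 0.126), (-0.031, 0.322), (0.078, 0.127)]
282 [(0.082, 0.136), (-0.031, 0.328), (0.083, 0.135)]
290 [(0.086, 0.145), (-0.032, 0.336), (0.085, 0.147)]
298 [(0.089, 0.155), (-0.031, 0.34), (0.089, 0.155)]
```

View pics/w6.png

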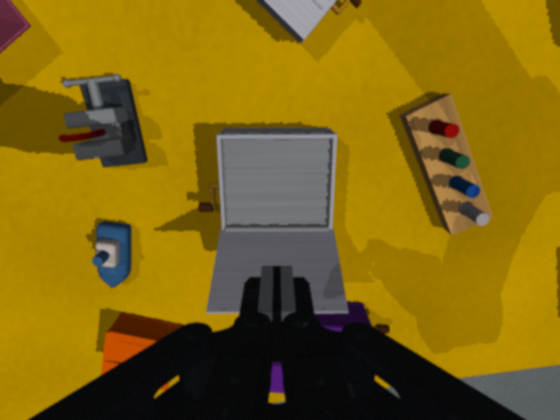

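View pics/s6.png

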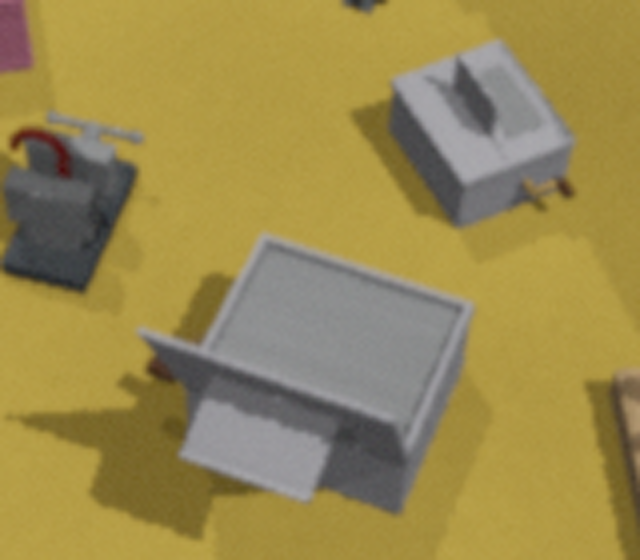

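The lid leans back at about 1.94 rad (wrist image, edge at (208–347, 312)) and the box is in place. A flat plate at 59 mm still hides where the button should be, near (277,165). I'll look closer.

```bash
python3 - <<'E'
from bench import *
from h import *
from scipy.spatial.transform import Rotation as R
line_to(bx(-.075,0,.20),speed=.3);hold(.2)
s=sense();pic,d=grab_frame("wrist");cm=camera_model("wrist")
cv2.imwrite("pics/w7.png",cv2.convertScaleAbs(pic[:,:,::-1],alpha=1.4))
M=np.eye(4);M[:3,:3]=R.from_quat(s['ee_rot']).as_matrix();M[:3,3]=s['position']
vv,uu=np.mgrid[:420,:560]
W=world(dict(camera_matrix=cm['camera_matrix'],extrinsics=M@cm['mount']),d,uu,vv)
X=(W[...,:2]-org)@ex;Y=(W[...,:2]-org)@ey;Z=W[...,2]
m=(abs(X)<.051)&(abs(Y)<.061)&(Z<.09)&(Z>.0)
print('n',m.sum())
for x in np.arange(-.05,.05,.01):
    print(round(x,3),[round(float(np.median(Z[m&(abs(X-x-.005)<.005)&(abs(Y-y-.006)<.006)]))*1000,1) if (m&(abs(X-x-.005)<.005)&(abs(Y-y-.006)<.006)).any() else None for y in np.arange(-.06,.06,.012)])
img=np.clip((Z-.05)/.02*255,0,255).astype(np.uint8);cv2.imwrite("pics/z7.png",img)
g=cv2.createCLAHE(8,(8,8)).apply(cv2.cvtColor(pic,cv2.COLOR_RGB2GRAY));cv2.imwrite("pics/g7.png",g)
E
```

```text
n 10545
-0.05 [59.1, 58.9, 59.1, 59.0, 59.1, 59.1, 59.0, 59.1, 59.2, 59.0]
-0.04 [59.0, 59.0, 59.0, 59.1, 59.0, 59.1, 59.2, 59.0, 59.0, 59.1]
-0.03 [59.0, 59.0, 59.0, 59.1, 58.9, 59.0, 59.2, 59.0, 59.0, 59.0]
-0.02 [59.1, 59.0, 59.1, 59.0, 59.1, 58.9, 59.1, 59.1, 59.1, 59.1]
-0.01 [59.1, 59.0, 59.1, 59.0, None, None, 59.0, 59.1, 58.9, 58.9]
0.0 [59.2, 59.1, 59.1, None, None, None, None, 59.1, 59.0, 59.0]
0.01 [59.1, 59.1, 59.1, None, None, None, None, 59.0, 59.1, 59.0]
0.02 [59.1, 59.0, 59.0, None, None, None, None, 59.1, 59.0, 59.0]
0.03 [59.2, 59.1, 58.9, None, None, None, None, 58.9, 59.1, 59.2]
0.04 [59.4, 59.2, 59.2, None, None, None, None, None, 59.3, 59.5]
```

View pics/w7.png

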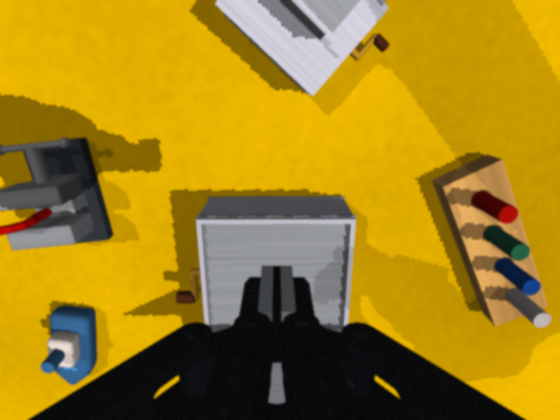

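View pics/g7.png

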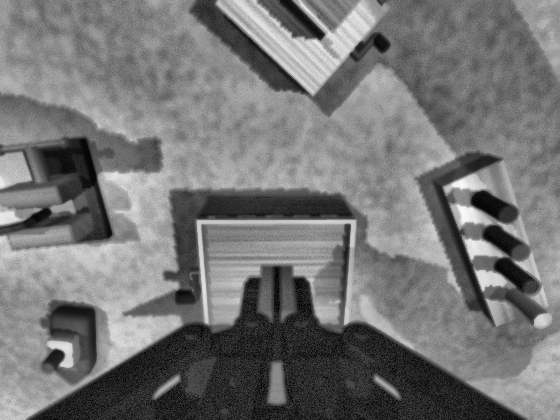

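The opening shows only a flat plate at 59 mm all over, and the boat, vise and pegs look untouched. The description doesn't mention this plate. The box choice still holds, since it's the only large one that isn't orange, pink or purple. I'll probe gently at the button's place, stepping down while watching the force.

```bash
python3 - <<'E'
from bench import *
from h import *
line_to(bx(-.023,0,.11),Q,speed=.2)
line_to(bx(-.023,0,.074),Q,speed=.1);hold(.15)
f0=sense()['ft_force'];print(f0)
for z in np.arange(.062,.049,-.001):
    line_to(bx(-.023,0,z+.0055),Q,speed=.02);hold(.1);s=sense();f=s['ft_force']-f0
    print(round(z,4),round(s['position'][2]-.0055,4),f.round(2),s['clock'])
    if f[2]>8:break
E
```

```text
[ 0.57934831 -0.85685631  0.55184603]
0.062 0.062 [-1.01  0.88 -0.46] 18.925
0.061 0.061 [-0.75  0.1  -0.32] 19.275
0.06 0.06 [-0.24  0.36 -0.49] 19.625
0.059 0.059 [-1.74  0.86 -1.5 ] 19.975
0.058 0.058 [-0.23  1.02 -0.31] 20.325
0.057 0.057 [-0.78  1.3  -0.5 ] 20.675
0.056 0.056 [-1.24  1.07 -0.01] 21.025
0.055 0.055 [-0.11  1.13 -0.56] 21.375
0.054 0.054 [-0.4   0.88  0.82] 21.725
0.053 0.053 [0.16 1.02 1.07] 22.075
0.052 0.052 [0.03 0.76 1.32] 22.425
0.051 0.051 [-0.46  0.53  1.72] 22.775
0.05 0.05 [-0.76  0.14  2.98] 23.125
```

The tip passed 59 mm with no force at all, and a soft spring load starts near 53–54 mm. That matches the button, so the plate in the image is no barrier. I'll press to the end stop.

```bash
python3 - <<'E'
from bench import *
from h import *
f0=np.array([.2,-.4,.2])
for z in np.arange(.049,.041,-.001):
    line_to(bx(-.023,0,z+.0055),Q,speed=.02);hold(.1);s=sense();f=s['ft_force']-f0
    print(round(z,4),round(s['position'][2]-.0055,4),f.round(2),s['clock'])
    if f[2]>10:break
hold(.3);print(sense()['ft_force'])
pic,d=grab_frame("scene");cv2.imwrite("pics/s8.png",cv2.resize(pic[130:270,210:370,::-1],None,fx=4,fy=4,interpolation=2))
E
```

```text
0.049 0.049 [-0.23 -0.32  3.66] 23.475
0.048 0.0485 [-1.27 -0.06 11.19] 23.825
[-1.43648553  0.01630748 10.87289214]
```

View pics/s8.png

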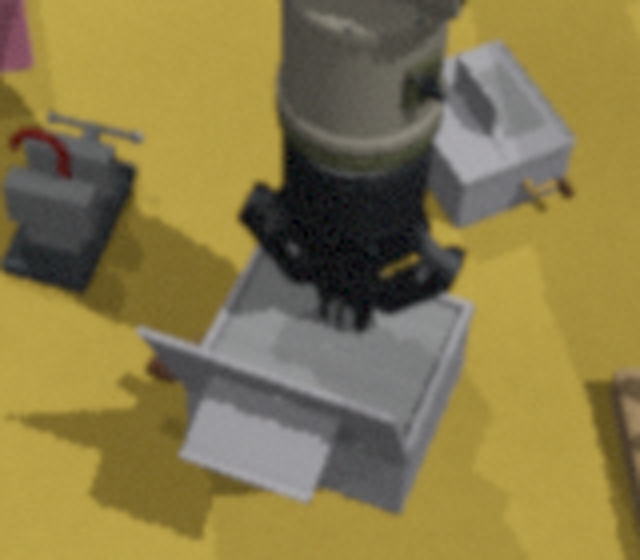

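The force rose along a spring to about 3.7 N, then hit a hard stop roughly 6 mm below first contact. The button is fully down and has been held for over 0.3 s. I'll let go straight up, retreat and check.

```bash
python3 - <<'E'
from bench import *
from h import *
line_to(bx(-.023,0,.11),Q,speed=.08);line_to(bx(-.06,0,.32),speed=.25);hold(.5)
s=sense();print(s['position'],s['ft_force'],s['clock'])
from scipy.spatial.transform import Rotation as R
pic,d=grab_frame("wrist");cm=camera_model("wrist");cv2.imwrite("pics/w9.png",pic[:,:,::-1])
M=np.eye(4);M[:3,:3]=R.from_quat(s['ee_rot']).as_matrix();M[:3,3]=s['position']
vv,uu=np.mgrid[:420,:560]
W=world(dict(camera_matrix=cm['camera_matrix'],extrinsics=M@cm['mount']),d,uu,vv)
X=(W[...,:2]-org)@ex;Y=(W[...,:2]-org)@ey;Z=W[...,2]
m=(abs(X-.08)<.03)&(abs(abs(Y)-.04)<.015)&(Z>.08)&(Z<.17)
k=np.polyfit(Z[m],X[m],1);print('lid',np.pi/2+np.arctan(k[0]),m.sum())
m=(Z>.062)&(Z<.067)&(abs(X)<.07)&(abs(Y)<.08);print('rim',cv2.minAreaRect(W[m][:,:2].astype(np.float32)*1000))
E
```

```text
[0.50497703 0.0575588  0.31976895] [-0.18012581 -0.38221864  0.55220196] 26.5333
lid 1.949541828065486 1761
rim ((563.6339111328125, 47.00272750854492), (132.53701782226562, 112.9432144165039), 80.55683898925781)
```

View pics/w9.png

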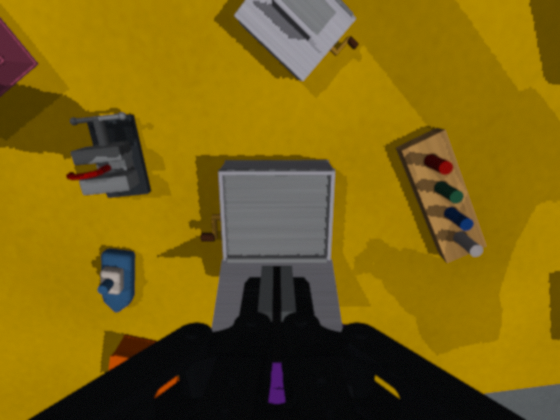

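The wrist view shows the lid leaning back (rows 260–330) at 1.95 rad. The box rim is at (563.6, 47.0) mm, where it started, and the vise (110,160), boat (117,280) and pegs (450,200) are in place. Handing in.

```bash
python3 - <<'E'
from bench import *
job_done();print(sense()['clock'])
E
```

```text
the job is handed in; nothing more can be done
the job is handed in; nothing more can be done
```

I opened the large light-grey box's lid and pressed the start button fully down once. I let it go and handed the job in at about 26.5 s. The closed fingertips pushed only on the tab's front face.

**Last checks:**
- **Lid:** it leans back by itself at about 1.95 rad.
- **Box:** it is within about 1–2 mm of where it started.
- **Bystanders:** the boat, vise and pegs looked untouched in the last wrist picture; I did not measure them again.
- **Robot:** the arm was well clear and the wrist force read near zero.

**What disagreed:**
- **Button not seen:** the cameras showed a flat plate at 59 mm over the inside of the box, never the button. I found the button by feel. The fingertips passed 59 mm with no force, then met a spring rising to about 3.7 N and a hard stop about 6 mm below first contact. I did not see it come back up; I infer that from the spring.
- **Fingertip length:** contact came about 2.5 mm higher than expected, so the fingertips are probably about 2.5 mm longer than I measured.
- **Friction on the tab:** the fingertip stuck on the tab face partway through the swing and the wrist force reached about 12 N. Turning the tip about the hinge from where it stood brought the force down to 6–10 N and took the lid past upright.

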